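Put the interlocked water-filter valve bank into bypass

ROBOT

A 7-joint arm with a two-finger parallel gripper is mounted at the origin on a cart in front of the work surface, level with it; the furniture and walls round the work are solid. World frame = base frame: x ahead of the robot, y to its left, z up, the work surface at z = 0. Lengths are in m, angles in rad, forces in N, time in s.
With the tool pointing down it reaches from about 0.4 to 0.85 m from the base axis. Payload 4.5 kg.
Tool frame: the origin (TCP) lies midway between the tips of the shut fingers; the grasp point (between the pads) lies behind it (r.grip_point_offset is the z of the grasp point in the tool frame, in m); z points along the fingers, y is the line along which they close (so a half turn about z gives the same grasp; the last joint's range is limited). The gripper opens to 88 mm and grips with 3 to 60 N. Pads are 18 mm wide; open, the fingers measure 123 mm over their backs; the gripper's body (75 mm by 187 mm) begins 45 mm behind the grasp point.
Start: joints at [-1.255, 0.689, -0.195, 1.565, 0.157, 0.902, -0.215], TCP at [0.174, 0.6, 0.239] pointing down, gripper open.
Joint ranges: [-3.01, 3.01], [-0.46, 2.08], [-1.47, 1.51], [0.13, 2.56], [-1, 4.14], [0.04, 2.09], [-2.66, 2.66]. Speed limits (rad/s): [2.57, 2.57, 3.14, 3.14, 3.14, 3.14, 3.14].

INTERFACE

Orientations are given as a unit quaternion [x, y, z, w].
In Python, from plant import r, optics, workorder gives the robot as it stands.
- The arm moves only by the shell command python3 -m creep 'ROWS' [FORCE]. ROWS is JSON, a list of rows, each an object of numbers: "grip": the gripper command: -1 is shut, 1 is fully open, values between are in proportion; "tx", "ty", "tz": the shift along the tool's x, y, z in cm; "spin": the turn about the tool's z in degrees. In form: [{"grip": .., "tx": .., "ty": .., "tz": .., "spin": ..}, ...]. A call has 1 to 8 rows; each row shifts and turns the commanded pose from where the row before left it, along the tool's axes as they then stand; what a row does not reach is not made up. A row lasts 1/12 s, in which the tool goes at most 41.7 mm and 7.16 degrees, less where a joint would pass 70% of its speed; a pose out of reach is approached as far as the arm can. A call with a gripper value outside its range is refused whole. The fingers move at their own pace and stop on an object; FORCE is the grip in N (left out, the last holds). Time passes only in rows, so rows that do not move let the fingers close. It gives the time, the measured TCP pose, the force, the opening and the grip force at its end, in the units of the state.
- r.get_state(): the state, without advancing time (a new reading comes with each control period).
- optics.snapshot(name): name is "scene" or "top"; returns (picture, depth): 480x640x3 uint8, red, green, blue; 480x640 float32, m along the optical axis (not along the pixel's ray), 0 where there is no reading.
- optics.get_calibration(name): a dict with "fx", "fy", "cx", "cy" (pixels), "extrinsics" (4x4, takes a point from world to camera coordinates). Camera axes: x right, y down, z forward; pixel columns grow to the right and rows downward; lengths in m; the calibration is good to about 2 mm. A picture is of the moment at which its call begins. get_calibration takes no time and is no camera call.
- workorder.finish_job(): hands the job in; it is judged then, once.
The state is a dict: "clock": time; "q": joint angles; "qd": joint speeds; "joint_torque": joint torques, N m; "tool_pos": TCP position; "eef_rot": TCP orientation; "contact_force": force on the tool from outside, world axes, zero at the start; "moment": the same for the moment, N m; "opening": opening from 0.0 (shut) to 1.0 (fully open); "finger_force": force on a finger pad.
Only numpy, scipy, OpenCV 4.12 (cv2) and the standard library are available. Lean on these libraries where they do the work, as an engineer would, in place of code of your own. Each camera call takes 0.05 s, during which the arm holds its last target. There are 200 camera calls.

TASK

Put the water-filter valve bank into bypass: swing all three of its levers fully over, away from you, until each rests on its far stop, and let go. The bank is interlocked and the permitted order is not marked: a lever that stops after a short way is blocked and comes free only once the proper neighbour has been thrown. Leave the cups, sugar pot, pitcher and scoop round the bank standing where they are.

Things in the scene. Friction and masses are not known exactly. Their poses are not given: they have to be found in the camera images.
- valve_bank: water-filter valve bank fixed to the worktop: low aluminium box, 124 (x) x 256 (y) x 80 mm high, three levers on top. Origin: centre of its underside; x to its back, away from the robot, y to its left end. Levers at y = +75 (left), 0, -75 mm, all swinging about one line along y at x = 0, 55 mm up. Hidden tumblers, different at every start, block a lever until the proper neighbour is thrown
- lever_left (a joint): swing of the left lever (seen from the robot), rad: 0 = leaning 0.5 towards the robot, 1.0 = leaning 0.5 away, on its far stop (thrown). Starts at 0 to 0.05. Free: swings over with 2 to 4 N at the handle, stays where left. Blocked: stops dead below 0.25 until the neighbour that holds it is thrown (over 0.9)
- lever_left_grip (a point): middle of the left lever's black handle, 86 mm from the swing axis. The handle is a rounded block 16 mm thick along the swing, 32 mm wide across it and 60 mm long (its top is 30 mm beyond this point), on a 12 mm steel rod
- lever_middle (a joint): swing of the middle lever (seen from the robot), rad: 0 = leaning 0.5 towards the robot, 1.0 = leaning 0.5 away, on its far stop (thrown). Starts at 0 to 0.05. Free: swings over with 2 to 4 N at the handle, stays where left. Blocked: stops dead below 0.25 until the neighbour that holds it is thrown (over 0.9)
- lever_middle_grip (a point): middle of the middle lever's black handle, 86 mm from the swing axis. The handle is a rounded block 16 mm thick along the swing, 32 mm wide across it and 60 mm long (its top is 30 mm beyond this point), on a 12 mm steel rod
- lever_right (a joint): swing of the right lever (seen from the robot), rad: 0 = leaning 0.5 towards the robot, 1.0 = leaning 0.5 away, on its far stop (thrown). Starts at 0 to 0.05. Free: swings over with 2 to 4 N at the handle, stays where left. Blocked: stops dead below 0.25 until the neighbour that holds it is thrown (over 0.9)
- lever_right_grip (a point): middle of the right lever's black handle, 86 mm from the swing axis. The handle is a rounded block 16 mm thick along the swing, 32 mm wide across it and 60 mm long (its top is 30 mm beyond this point), on a 12 mm steel rod
- dosing_cup: plain steel dosing cup, 59 mm wide, 52 mm high, open top; origin: centre of its underside. Bystander, stands off the left end of the bank
- pitcher_small: small steel milk pitcher with strap handle, 99 x 68 x 86 mm; origin: centre of its underside. Bystander, stands behind the left end of the bank
- sugar_pot: chrome sugar pot with a knobbed lid, 66 mm wide, 67 mm high; origin: centre of its underside. Bystander, stands behind the bank
- bean_scoop: steel bean scoop, 135 x 49 x 29 mm; origin: centre of its underside. Bystander, lies on the robot's side of the bank
- cup_tray_0: white porcelain cup standing upside down, 63 x 91 x 52 mm; origin: centre of its lower side. Bystander on the black tray on the right
- cup_tray_1: second such porcelain cup on the black tray. Bystander

How it is judged:
By the outcome, as a careful person would: the job done as asked, in the order asked, and still so for the second after the job is handed in, with the robot touching nothing.
It also fails if it takes over 58 s, if anything falls off the work surface, if the arm or the gripper's body presses on something with over 40 N, if the wrist force passes 120 N, or if a joint passes its speed limit or range.

## Working session

There is one attempt and no reset: what is moved stays moved. The work goes in short steps, Python scripts to look and compute and a shell command to move; the robot and the scene stay as the last step left them, time stands still between calls to the robot, and variables do not carry over. Pictures are saved under pics/ and viewed, at most 10 in all, crops included, and the job is handed in when it is done.

```bash
ls; mkdir -p pics
python3 - <<'E'
from plant import r, optics
import cv2,numpy as np
s=r.get_state(); print(s['clock'],s['tool_pos'],s['eef_rot'],s['contact_force'],r.grip_point_offset)
for n in('scene','top'):
    p,d=optics.snapshot(n); cv2.imwrite(f'pics/{n}0.png',p[:,:,::-1]); np.savez(f'pics/{n}0.npz',p=p,d=d)
    c=optics.get_calibration(n); print(n,c)
E
```

```text
pics
0.0 [0.17367026 0.59968887 0.23787224] [ 1.40396719e-01  9.90094854e-01 -9.68503115e-04 -6.48195956e-05] [ 0.56260456 -1.18787674  0.10116412] -0.0187
scene {'fx': 596.1377858109634, 'fy': 596.1377858109634, 'cx': 328.23069543521603, 'cy': 238.00453542771356, 'extrinsics': array([[-0.95381034,  0.30029879,  0.00815322,  0.52581547],
       [ 0.25575313,  0.82596369, -0.5023687 , -0.15448585],
       [-0.15759498, -0.47707925, -0.86461507,  1.7921982 ],
       [ 0.        ,  0.        ,  0.        ,  1.        ]])}
top {'fx': 600.7237194034464, 'fy': 600.7237194034464, 'cx': 321.1937345863702, 'cy': 231.36990829211277, 'extrinsics': array([[-0.00272106, -0.99746352, -0.07112755,  0.09656993],
       [-0.98499755,  0.01494638, -0.17191986,  0.60203003],
       [ 0.17254689,  0.06959266, -0.98253979,  1.50692849],
       [ 0.        ,  0.        ,  0.        ,  1.        ]])}
```

View pics/top0.png

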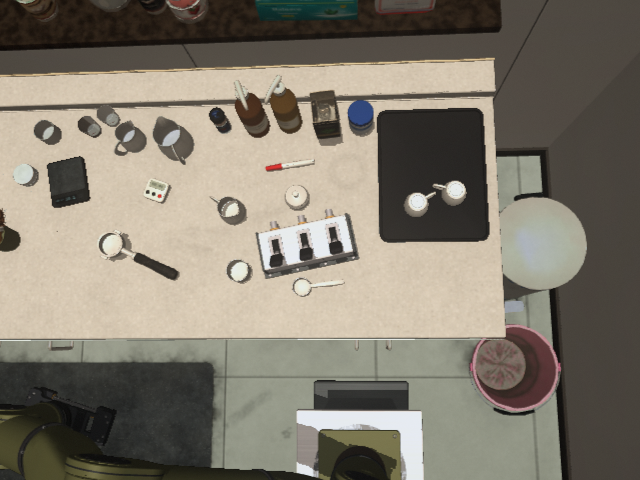

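View pics/scene0.png

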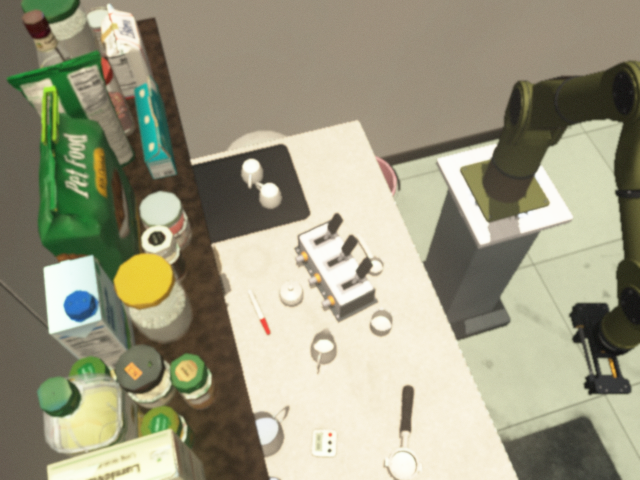

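The top view shows the bank at about (305,245), turned slightly, with its three black handles at (277,255), (305,250) and (335,245). The scoop is in front at (315,286), the cup at (238,271), the pitcher at (231,210) and the pot at (297,197). The scene view shows the same layout from behind.

```bash
cat > h.py <<'E'
import numpy as np,cv2
from plant import optics
def cloud(n,d):
    c=optics.get_calibration(n); v,u=np.mgrid[:480,:640]
    X=np.stack([(u-c['cx'])/c['fx']*d,(v-c['cy'])/c['fy']*d,d],-1)
    E=c['extrinsics']; return (X-E[:3,3])@E[:3,:3]
E
python3 - <<'E'
from h import *
for n in('top','scene'):
    z=np.load(f'pics/{n}0.npz'); W=cloud(n,z['d']); p=z['p'].astype(int)
    reg=(W[...,0]>.35)&(W[...,0]<.75)&(abs(W[...,1])<.3)&(z['d']>0)
    t=reg&(abs(W[...,2]-.08)<.008)
    k,l,st,_=cv2.connectedComponentsWithStats(t.astype(np.uint8)); i=1+st[1:,4].argmax()
    P=W[l==i]; print(n,'top z',np.median(P[:,2]),cv2.minAreaRect((P[:,:2]*1000).astype(np.float32)))
    hd=reg&(p.max(-1)<70)&(W[...,2]>.095)&(W[...,2]<.19)
    k,l,st,_=cv2.connectedComponentsWithStats(hd.astype(np.uint8))
    for i in range(1,k):
        if st[i,4]>25: P=W[l==i]; print('handle',st[i,4],P.mean(0).round(3),P.min(0).round(3),P.max(0).round(3))
    o=reg&(W[...,2]>.018)&(W[...,2]<.2)
    k,l,st,_=cv2.connectedComponentsWithStats(o.astype(np.uint8))
    for i in range(1,k):
        if st[i,4]>60: P=W[l==i]; print('obj',st[i,:],P.mean(0).round(3),P.min(0).round(3),P.max(0).round(3))
E
```

```text
top top z 0.07897319523341736 ((572.78271484375, 131.88265991210938), (104.1274185180664, 242.1349334716797), 11.524397850036621)
handle 132 [0.547 0.05  0.148] [0.531 0.036 0.11 ] [0.568 0.067 0.166]
handle 134 [0.532 0.123 0.147] [0.516 0.108 0.114] [0.551 0.14  0.164]
handle 141 [0.518 0.196 0.146] [0.501 0.181 0.102] [0.541 0.212 0.166]
obj [433 181  34  24 485] [ 0.704 -0.252  0.046] [ 0.677 -0.29   0.018] [ 0.733 -0.203  0.064]
obj [285 185  24  25 463] [0.7   0.157 0.042] [0.672 0.128 0.018] [0.736 0.191 0.072]
obj [405 192  31  25 476] [ 0.674 -0.16   0.047] [ 0.647 -0.208  0.018] [ 0.706 -0.129  0.065]
obj [ 256  209  100   65 4070] [0.57  0.13  0.083] [0.498 0.004 0.018] [0.666 0.259 0.166]
obj [303 280  41  16 149] [0.469 0.082 0.027] [0.44  0.037 0.018] [0.479 0.141 0.042]
scene top z 0.07766825037091345 ((574.3367309570312, 133.0455780029297), (102.83679962158203, 245.54507446289062), 11.770591735839844)
obj [242 160  21  29 376] [ 0.711 -0.245  0.043] [ 0.679 -0.282  0.018] [ 0.74  -0.202  0.062]
obj [256 183  25  24 394] [ 0.683 -0.151  0.043] [ 0.65  -0.206  0.018] [ 0.711 -0.122  0.064]
obj [ 295  213   89  104 4576] [0.573 0.145 0.079] [0.439 0.004 0.018] [0.669 0.262 0.165]
obj [279 281  25  25 473] [0.707 0.167 0.039] [0.674 0.132 0.018] [0.738 0.194 0.073]
obj [371 309  19  11 102] [0.501 0.289 0.037] [0.481 0.283 0.018] [0.531 0.3   0.054]
```

```bash
python3 -m creep '[{"grip":-1,"tx":0,"ty":0,"tz":0,"spin":-6.9},{"grip":-1,"tx":0,"ty":0,"tz":0,"spin":-6.9},{"grip":-1,"tx":0,"ty":0,"tz":0,"spin":-6.9},{"grip":-1,"tx":0,"ty":0,"tz":0,"spin":-6.9}]' 20
cat > b.py <<'E'
from plant import r
import numpy as np
from scipy.spatial.transform import Rotation as R
s=r.get_state(); T=R.from_quat(s['eef_rot']).as_matrix(); a=np.radians(11.6)
B=np.array([[np.cos(a),-np.sin(a),0],[np.sin(a),np.cos(a),0],[0,0,1]])
print('t',round(s['clock'],2),'in bank mm',((s['tool_pos']-[.5735,.1325,0])@B*1000).round(1),'F bank',(s['contact_force']@B).round(1),'toolx ang',np.degrees(np.arctan2(T[1,0],T[0,0])).round(2),'open',s['opening'],'tilt',T[2].round(3))
E
python3 b.py
```

```text
clock: 0.43
tool_pos: [0.1737, 0.6, 0.2382]
eef_rot: [-0.103, 0.995, -0.001, -0.0]
contact_force: [-0.5, -0.2, 0.1]
opening: 0.723
finger_force: 0.0
t 0.43 in bank mm [-297.6  538.3  238.2] F bank [-0.5 -0.1  0.1] toolx ang -168.2 open 0.7229352493875045 tilt [ 0.    -0.001 -1.   ]
```

```bash
python3 -m creep '[{"grip":-1,"tx":-1.4,"ty":-3.8,"tz":0,"spin":0},{"grip":-1,"tx":-1.4,"ty":-3.8,"tz":0,"spin":0},{"grip":-1,"tx":-1.4,"ty":-3.8,"tz":0,"spin":0},{"grip":-1,"tx":-1.4,"ty":-3.8,"tz":0,"spin":0},{"grip":-1,"tx":-1.4,"ty":-3.8,"tz":0,"spin":0},{"grip":-1,"tx":-1.4,"ty":-3.8,"tz":0,"spin":0},{"grip":-1,"tx":-1.4,"ty":-3.8,"tz":0,"spin":0},{"grip":-1,"tx":-1.4,"ty":-3.8,"tz":0,"spin":0}]'; python3 b.py
```

```text
clock: 1.1
tool_pos: [0.3445, 0.3227, 0.2386]
eef_rot: [-0.1, 0.995, -0.0, -0.0]
contact_force: [1.9, -0.2, 0.6]
opening: 0.118
finger_force: 0.0
t 1.1 in bank mm [-186.1  232.4  238.6] F bank [ 1.8 -0.6  0.6] toolx ang -168.53 open 0.11800016519427974 tilt [ 0. -0. -1.]
```

```bash
python3 -m creep '[{"grip":-1,"tx":-1.3,"ty":-3.9,"tz":0,"spin":0},{"grip":-1,"tx":-1.3,"ty":-3.9,"tz":0,"spin":0},{"grip":-1,"tx":-1.3,"ty":-3.9,"tz":0,"spin":0},{"grip":-1,"tx":-1.3,"ty":-3.9,"tz":0,"spin":0},{"grip":-1,"tx":0,"ty":0,"tz":3.8,"spin":0},{"grip":-1,"tx":0,"ty":0,"tz":3.8,"spin":0},{"grip":-1,"tx":0,"ty":0,"tz":3.7,"spin":0},{"grip":-1,"tx":0,"ty":0,"tz":0,"spin":0}]'; python3 b.py
python3 - <<'E'
from h import *
p,d=optics.snapshot('top'); a=p[150:350,180:440]
p,d=optics.snapshot('scene'); b=p[150:350,240:500]
cv2.imwrite('pics/c1.png',cv2.resize(np.vstack([a,b]),None,fx=1.5,fy=1.5,interpolation=2)[:,:,::-1])
E
```

```text
clock: 1.77
tool_pos: [0.4226, 0.18, 0.1204]
eef_rot: [-0.1, 0.995, -0.002, -0.005]
contact_force: [-0.4, -1.4, -0.0]
opening: 0.006
finger_force: 0.0
t 1.77 in bank mm [-138.2   76.8  120.4] F bank [-0.6 -1.3 -0. ] toolx ang -168.56 open 0.0055994249536788785 tilt [ 0.011 -0.003 -1.   ]
```

View pics/c1.png

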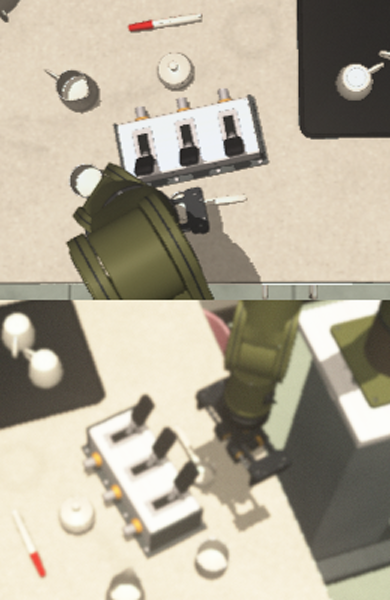

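The shut fingers are just in front of the left lever, with the other levers and the bystanders clear. I'll push the left lever now.

```bash
python3 -m creep '[{"grip":-1,"tx":-3,"ty":0,"tz":0,"spin":0},{"grip":-1,"tx":-3,"ty":0,"tz":0,"spin":0},{"grip":-1,"tx":-1,"ty":0,"tz":-0.3,"spin":0},{"grip":-1,"tx":-1,"ty":0,"tz":0,"spin":0},{"grip":-1,"tx":-0.7,"ty":0,"tz":0,"spin":0},{"grip":-1,"tx":0,"ty":0,"tz":0,"spin":0}]'; python3 b.py
```

```text
clock: 2.37
tool_pos: [0.5073, 0.1989, 0.1316]
eef_rot: [-0.1, 0.995, -0.001, -0.003]
contact_force: [-11.1, -2.4, 6.7]
opening: 0.006
finger_force: 5.7
t 2.37 in bank mm [-51.5  78.3 131.6] F bank [-11.4  -0.1   6.7] toolx ang -168.51 open 0.005554601640442888 tilt [ 0.006 -0.001 -1.   ]
```

```bash
python3 -m creep '[{"grip":-1,"tx":-0.5,"ty":0,"tz":0,"spin":0},{"grip":-1,"tx":-0.5,"ty":0,"tz":0,"spin":0},{"grip":-1,"tx":0,"ty":0,"tz":0,"spin":0}]'; python3 b.py
```

```text
clock: 2.62
tool_pos: [0.5115, 0.1995, 0.1314]
eef_rot: [-0.101, 0.995, -0.003, -0.008]
contact_force: [-22.1, -4.6, 16.4]
opening: 0.006
finger_force: 11.3
t 2.62 in bank mm [-47.2  78.1 131.4] F bank [-22.6  -0.1  16.4] toolx ang -168.42 open 0.006176215655244669 tilt [ 0.016 -0.004 -1.   ]
```

Left is blocked: the force rises with almost no travel. I'll try the middle lever.

```bash
python3 -m creep '[{"grip":-1,"tx":3,"ty":0,"tz":0,"spin":0},{"grip":-1,"tx":3,"ty":0,"tz":0,"spin":0},{"grip":-1,"tx":0,"ty":-3.9,"tz":0,"spin":0},{"grip":-1,"tx":0,"ty":-3.9,"tz":0,"spin":0},{"grip":-1,"tx":0,"ty":0,"tz":0,"spin":0}]'; python3 b.py; python3 -m creep '[{"grip":-1,"tx":-2,"ty":0,"tz":0,"spin":0},{"grip":-1,"tx":-2,"ty":0,"tz":0,"spin":0},{"grip":-1,"tx":-1,"ty":0,"tz":0,"spin":0},{"grip":-1,"tx":0,"ty":0,"tz":0,"spin":0}]'; python3 b.py
```

```text
clock: 3.03
tool_pos: [0.4793, 0.1041, 0.1314]
eef_rot: [-0.095, 0.995, -0.004, 0.001]
contact_force: [0.4, -0.9, -0.3]
opening: 0.009
finger_force: 0.0
t 3.03 in bank mm [-98.   -8.9 131.4] F bank [ 0.2 -1.  -0.3] toolx ang -169.12 open 0.009014520149432433 tilt [-0.002 -0.008 -1.   ]
clock: 3.37
tool_pos: [0.5232, 0.1212, 0.1312]
eef_rot: [-0.099, 0.995, -0.002, -0.004]
contact_force: [-12.3, -2.8, 5.8]
opening: 0.006
finger_force: 5.8
t 3.37 in bank mm [-51.6  -1.  131.2] F bank [-12.6  -0.2   5.8] toolx ang -168.61 open 0.005947707923201804 tilt [ 0.008 -0.003 -1.   ]
```

The middle lever stops at the same place, so it is blocked too. Next is the right.

```bash
python3 -m creep '[{"grip":-1,"tx":3,"ty":0,"tz":0,"spin":0},{"grip":-1,"tx":2.5,"ty":0,"tz":0,"spin":0},{"grip":-1,"tx":0,"ty":-3.7,"tz":0,"spin":0},{"grip":-1,"tx":0,"ty":-3.7,"tz":0,"spin":0},{"grip":-1,"tx":0,"ty":0,"tz":0,"spin":0}]'; python3 b.py; python3 -m creep '[{"grip":-1,"tx":-2,"ty":0,"tz":0,"spin":0},{"grip":-1,"tx":-2,"ty":0,"tz":0,"spin":0},{"grip":-1,"tx":-1,"ty":0,"tz":0,"spin":0},{"grip":-1,"tx":0,"ty":0,"tz":0,"spin":0}]'; python3 b.py
```

```text
clock: 3.78
tool_pos: [0.4892, 0.0308, 0.1313]
eef_rot: [-0.094, 0.996, -0.004, 0.001]
contact_force: [-0.4, 0.4, 0.1]
opening: 0.003
finger_force: 0.0
t 3.78 in bank mm [-103.1  -82.7  131.3] F bank [-0.3  0.4  0.1] toolx ang -169.17 open 0.003387807703689346 tilt [-0.002 -0.007 -1.   ]
clock: 4.12
tool_pos: [0.5391, 0.0497, 0.1315]
eef_rot: [-0.099, 0.995, 0.0, 0.003]
contact_force: [0.3, -0.6, -0.5]
opening: 0.007
finger_force: 0.0
t 4.12 in bank mm [-50.4 -74.2 131.5] F bank [ 0.2 -0.7 -0.5] toolx ang -168.64 open 0.007020376343907994 tilt [-0.005 -0.    -1.   ]
```

```bash
python3 -m creep '[{"grip":-1,"tx":-1,"ty":0,"tz":0,"spin":0},{"grip":-1,"tx":-0.5,"ty":0,"tz":0,"spin":0},{"grip":-1,"tx":0,"ty":0,"tz":0,"spin":0}]'; python3 b.py; python3 -m creep '[{"grip":-1,"tx":-1,"ty":0,"tz":0,"spin":0},{"grip":-1,"tx":-1,"ty":0,"tz":0,"spin":0},{"grip":-1,"tx":0,"ty":0,"tz":0,"spin":0}]'; python3 b.py
```

```text
clock: 4.37
tool_pos: [0.552, 0.0527, 0.1302]
eef_rot: [-0.1, 0.995, 0.0, 0.001]
contact_force: [-1.6, -0.1, -0.5]
opening: 0.006
finger_force: 0.2
t 4.37 in bank mm [-37.1 -73.9 130.2] F bank [-1.6  0.2 -0.5] toolx ang -168.56 open 0.0060825529493608865 tilt [-0.003 -0.    -1.   ]
clock: 4.62
tool_pos: [0.5719, 0.0567, 0.1295]
eef_rot: [-0.1, 0.995, 0.0, 0.001]
contact_force: [0.1, 0.6, 0.1]
opening: 0.004
finger_force: 0.0
t 4.62 in bank mm [-16.8 -73.9 129.5] F bank [0.2 0.6 0.1] toolx ang -168.56 open 0.00396421190687387 tilt [-0.002  0.    -1.   ]
```

```bash
python3 -m creep '[{"grip":-1,"tx":-0.7,"ty":0,"tz":0,"spin":0},{"grip":-1,"tx":-0.7,"ty":0,"tz":0,"spin":0},{"grip":-1,"tx":-0.7,"ty":0,"tz":0,"spin":0},{"grip":-1,"tx":-0.7,"ty":0,"tz":0,"spin":0},{"grip":-1,"tx":-0.7,"ty":0,"tz":0,"spin":0},{"grip":-1,"tx":0,"ty":0,"tz":0,"spin":0}]'; python3 b.py; python3 -m creep '[{"grip":-1,"tx":-0.5,"ty":0,"tz":0,"spin":0},{"grip":-1,"tx":0,"ty":0,"tz":0,"spin":0}]'; python3 b.py
```

```text
clock: 5.12
tool_pos: [0.6049, 0.0634, 0.1281]
eef_rot: [-0.1, 0.995, 0.0, -0.001]
contact_force: [-1.5, -1.0, -1.2]
opening: 0.005
finger_force: 1.0
t 5.12 in bank mm [ 16.9 -74.  128.1] F bank [-1.7 -0.7 -1.2] toolx ang -168.54 open 0.005019365155909458 tilt [ 0.001  0.    -1.   ]
clock: 5.28
tool_pos: [0.6092, 0.0642, 0.1283]
eef_rot: [-0.1, 0.995, -0.0, -0.001]
contact_force: [-3.6, -0.6, 0.2]
opening: 0.009
finger_force: 1.9
t 5.28 in bank mm [ 21.2 -74.1 128.3] F bank [-3.6  0.1  0.2] toolx ang -168.54 open 0.009421582370620542 tilt [ 0.002 -0.    -1.   ]
```

```bash
python3 -m creep '[{"grip":-1,"tx":-0.5,"ty":0,"tz":0,"spin":0},{"grip":-1,"tx":0,"ty":0,"tz":0,"spin":0}]'; python3 b.py;  python3 -m creep '[{"grip":-1,"tx":-0.5,"ty":0,"tz":0,"spin":0},{"grip":-1,"tx":0,"ty":0,"tz":0,"spin":0}]'; python3 b.py
```

```text
clock: 5.45
tool_pos: [0.6099, 0.0642, 0.1279]
eef_rot: [-0.1, 0.995, -0.001, -0.006]
contact_force: [-13.4, -2.0, 6.1]
opening: 0.007
finger_force: 7.1
t 5.45 in bank mm [ 21.9 -74.2 127.9] F bank [-13.5   0.8   6.1] toolx ang -168.53 open 0.0070011060356823486 tilt [ 0.011 -0.001 -1.   ]
clock: 5.62
tool_pos: [0.6103, 0.0642, 0.1278]
eef_rot: [-0.1, 0.995, -0.002, -0.01]
contact_force: [-22.8, -3.8, 14.1]
opening: 0.004
finger_force: 13.2
t 5.62 in bank mm [ 22.3 -74.3 127.8] F bank [-23.1   0.8  14.1] toolx ang -168.52 open 0.00373412339722196 tilt [ 0.021 -0.003 -1.   ]
```

Right is on its far stop: the force is hard at x = 22 mm, as predicted. I'll back out and push the middle lever.

```bash
python3 -m creep '[{"grip":-1,"tx":3,"ty":0,"tz":0,"spin":0},{"grip":-1,"tx":3.5,"ty":0,"tz":0,"spin":0},{"grip":-1,"tx":3.5,"ty":0,"tz":0,"spin":0},{"grip":-1,"tx":3,"ty":0,"tz":0,"spin":0},{"grip":-1,"tx":0,"ty":0,"tz":0,"spin":0},{"grip":-1,"tx":0,"ty":3.7,"tz":0,"spin":0},{"grip":-1,"tx":0,"ty":3.7,"tz":0,"spin":0},{"grip":-1,"tx":0,"ty":0,"tz":0,"spin":0}]'; python3 b.py; python3 -m creep '[{"grip":-1,"tx":-2,"ty":0,"tz":0,"spin":0},{"grip":-1,"tx":-2,"ty":0,"tz":0,"spin":0},{"grip":-1,"tx":-1,"ty":0,"tz":0,"spin":0},{"grip":-1,"tx":-0.5,"ty":0,"tz":0,"spin":0},{"grip":-1,"tx":0,"ty":0,"tz":0,"spin":0}]'; python3 b.py
```

```text
clock: 6.28
tool_pos: [0.4791, 0.1238, 0.1301]
eef_rot: [-0.105, 0.994, 0.005, 0.004]
contact_force: [-0.2, 1.1, -0.4]
opening: 0.008
finger_force: 0.0
t 6.28 in bank mm [-94.3  10.4 130.1] F bank [-0.   1.1 -0.4] toolx ang -167.9 open 0.007890786296809572 tilt [-0.008  0.009 -1.   ]
clock: 6.7
tool_pos: [0.5336, 0.125, 0.1291]
eef_rot: [-0.1, 0.995, 0.001, 0.002]
contact_force: [0.4, 0.3, -0.1]
opening: 0.008
finger_force: 0.0
t 6.7 in bank mm [-40.6   0.6 129.1] F bank [ 0.5  0.2 -0.1] toolx ang -168.54 open 0.0076195285715893795 tilt [-0.004  0.001 -1.   ]
```

Middle moves past its old blocking point. I'll carry it on to its stop.

```bash
python3 -m creep '[{"grip":-1,"tx":-0.8,"ty":0,"tz":0,"spin":0},{"grip":-1,"tx":-0.8,"ty":0,"tz":0,"spin":0},{"grip":-1,"tx":-0.8,"ty":0,"tz":0,"spin":0},{"grip":-1,"tx":-0.8,"ty":0,"tz":0,"spin":0},{"grip":-1,"tx":-0.8,"ty":0,"tz":0,"spin":0},{"grip":-1,"tx":-0.8,"ty":0,"tz":0,"spin":0},{"grip":-1,"tx":-0.7,"ty":0,"tz":0,"spin":0},{"grip":-1,"tx":0,"ty":0,"tz":0,"spin":0}]'; python3 b.py; python3 -m creep '[{"grip":-1,"tx":-0.6,"ty":0,"tz":0,"spin":0},{"grip":-1,"tx":-0.6,"ty":0,"tz":0,"spin":0},{"grip":-1,"tx":0,"ty":0,"tz":0,"spin":0}]'; python3 b.py
```

```text
clock: 7.37
tool_pos: [0.586, 0.1347, 0.1279]
eef_rot: [-0.1, 0.995, -0.0, -0.001]
contact_force: [-3.0, -0.2, -1.1]
opening: 0.004
finger_force: 1.0
t 7.37 in bank mm [ 12.7  -0.4 127.9] F bank [-3.   0.4 -1.1] toolx ang -168.58 open 0.003682376424946551 tilt [ 0.001  0.    -1.   ]
clock: 7.62
tool_pos: [0.5949, 0.1365, 0.128]
eef_rot: [-0.1, 0.995, -0.001, -0.003]
contact_force: [-9.5, -2.2, 3.2]
opening: 0.008
finger_force: 4.7
t 7.62 in bank mm [ 21.8  -0.4 128. ] F bank [-9.7 -0.2  3.2] toolx ang -168.55 open 0.008322554881595631 tilt [ 0.007 -0.001 -1.   ]
```

```bash
python3 -m creep '[{"grip":-1,"tx":-0.6,"ty":0,"tz":0,"spin":0},{"grip":-1,"tx":0,"ty":0,"tz":0,"spin":0}]'; python3 b.py; python3 -m creep '[{"grip":-1,"tx":3,"ty":0,"tz":0,"spin":0},{"grip":-1,"tx":3.5,"ty":0,"tz":0,"spin":0},{"grip":-1,"tx":3.5,"ty":0,"tz":0,"spin":0},{"grip":-1,"tx":3,"ty":0,"tz":0,"spin":0},{"grip":-1,"tx":0,"ty":0,"tz":0,"spin":0},{"grip":-1,"tx":0,"ty":3.8,"tz":0,"spin":0},{"grip":-1,"tx":0,"ty":3.8,"tz":0,"spin":0},{"grip":-1,"tx":0,"ty":0,"tz":0,"spin":0}]'; python3 b.py; python3 -m creep '[{"grip":-1,"tx":-2,"ty":0,"tz":0,"spin":0},{"grip":-1,"tx":-2,"ty":0,"tz":0,"spin":0},{"grip":-1,"tx":-1,"ty":0,"tz":0,"spin":0},{"grip":-1,"tx":-0.5,"ty":0,"tz":0,"spin":0},{"grip":-1,"tx":0,"ty":0,"tz":0,"spin":0}]'; python3 b.py
```

```text
clock: 7.78
tool_pos: [0.5955, 0.1366, 0.1277]
eef_rot: [-0.1, 0.995, -0.002, -0.009]
contact_force: [-19.2, -4.1, 11.8]
opening: 0.005
finger_force: 11.6
t 7.78 in bank mm [ 22.3  -0.4 127.7] F bank [-19.6  -0.2  11.8] toolx ang -168.51 open 0.004764992516242486 tilt [ 0.018 -0.003 -1.   ]
clock: 8.45
tool_pos: [0.4621, 0.1987, 0.1301]
eef_rot: [-0.105, 0.994, 0.006, 0.004]
contact_force: [0.6, 1.1, 0.3]
opening: 0.001
finger_force: 0.0
t 8.45 in bank mm [-95.9  87.3 130.1] F bank [0.8 1.  0.3] toolx ang -167.92 open 0.0008631459769374477 tilt [-0.009  0.011 -1.   ]
clock: 8.87
tool_pos: [0.5169, 0.1991, 0.1291]
eef_rot: [-0.1, 0.995, 0.001, 0.002]
contact_force: [0.2, 0.1, 0.1]
opening: 0.008
finger_force: 0.0
t 8.87 in bank mm [-42.1  76.7 129.1] F bank [0.2 0.  0.1] toolx ang -168.57 open 0.008102440781732292 tilt [-0.004  0.002 -1.   ]
```

Middle is on its stop and left is now free.

```bash
python3 -m creep '[{"grip":-1,"tx":-0.8,"ty":0,"tz":0,"spin":0},{"grip":-1,"tx":-0.8,"ty":0,"tz":0,"spin":0},{"grip":-1,"tx":-0.8,"ty":0,"tz":0,"spin":0},{"grip":-1,"tx":-0.8,"ty":0,"tz":0,"spin":0},{"grip":-1,"tx":-0.8,"ty":0,"tz":0,"spin":0},{"grip":-1,"tx":-0.8,"ty":0,"tz":0,"spin":0},{"grip":-1,"tx":-0.8,"ty":0,"tz":0,"spin":0},{"grip":-1,"tx":0,"ty":0,"tz":0,"spin":0}]'; python3 b.py; python3 -m creep '[{"grip":-1,"tx":-0.6,"ty":0,"tz":0,"spin":0},{"grip":-1,"tx":-0.6,"ty":0,"tz":0,"spin":0},{"grip":-1,"tx":-0.5,"ty":0,"tz":0,"spin":0},{"grip":-1,"tx":0,"ty":0,"tz":0,"spin":0}]'; python3 b.py
```

```text
clock: 9.53
tool_pos: [0.5712, 0.2092, 0.1282]
eef_rot: [-0.099, 0.995, 0.0, 0.001]
contact_force: [-2.5, -0.6, -0.4]
opening: 0.006
finger_force: 0.7
t 9.53 in bank mm [ 13.2  75.6 128.2] F bank [-2.6 -0.  -0.4] toolx ang -168.6 open 0.006369862240434499 tilt [-0.001  0.    -1.   ]
clock: 9.87
tool_pos: [0.5803, 0.2111, 0.128]
eef_rot: [-0.1, 0.995, -0.002, -0.007]
contact_force: [-16.3, -3.4, 9.7]
opening: 0.006
finger_force: 9.4
t 9.87 in bank mm [ 22.4  75.6 128. ] F bank [-16.6  -0.1   9.7] toolx ang -168.5 open 0.005797106725009327 tilt [ 0.013 -0.003 -1.   ]
```

```bash
python3 -m creep '[{"grip":-1,"tx":3,"ty":0,"tz":0,"spin":0},{"grip":-1,"tx":3.5,"ty":0,"tz":0,"spin":0},{"grip":-1,"tx":3.5,"ty":0,"tz":0,"spin":0},{"grip":-1,"tx":3,"ty":0,"tz":0,"spin":0},{"grip":-1,"tx":0,"ty":0,"tz":-3.5,"spin":0},{"grip":-1,"tx":0,"ty":0,"tz":-3.5,"spin":0},{"grip":-1,"tx":0,"ty":0,"tz":-3,"spin":0},{"grip":-1,"tx":0.5,"ty":3.8,"tz":0,"spin":0}]'; python3 -m creep '[{"grip":-1,"tx":0.5,"ty":3.8,"tz":0,"spin":0},{"grip":-1,"tx":0.5,"ty":3.8,"tz":0,"spin":0},{"grip":-1,"tx":0.5,"ty":3.8,"tz":0,"spin":0},{"grip":-1,"tx":0.5,"ty":3.8,"tz":0,"spin":0},{"grip":-1,"tx":0,"ty":0,"tz":0,"spin":0},{"grip":-1,"tx":0,"ty":0,"tz":0,"spin":0}]'; python3 b.py
python3 - <<'E'
from h import *
p,d=optics.snapshot('top'); a=p[150:350,180:440]
W=cloud('top',d); q=p.astype(int); a_=np.radians(11.6)
hd=(W[...,0]>.4)&(W[...,0]<.75)&(abs(W[...,1]-.12)<.15)&(q.max(-1)<70)&(W[...,2]>.095)&(W[...,2]<.19)
k,l,st,_=cv2.connectedComponentsWithStats(hd.astype(np.uint8))
for i in range(1,k):
    if st[i,4]>25:
        m=W[l==i].mean(0)-[.5735,.1325,.055]; x=m[0]*np.cos(a_)+m[1]*np.sin(a_); print(st[i,4],'x_b',x.round(4),'lean',np.arctan2(x,m[2]).round(3))
p,d=optics.snapshot('scene'); b=p[150:350,240:500]
cv2.imwrite('pics/c2.png',cv2.resize(np.vstack([a,b]),None,fx=1.5,fy=1.5,interpolation=2)[:,:,::-1])
E
```

```text
clock: 10.53
tool_pos: [0.4545, 0.217, 0.2341]
eef_rot: [-0.092, 0.996, -0.0, 0.007]
contact_force: [0.8, -0.3, 0.6]
opening: 0.006
finger_force: 0.0
clock: 11.03
tool_pos: [0.3964, 0.3723, 0.2297]
eef_rot: [-0.102, 0.995, 0.002, 0.002]
contact_force: [1.1, -0.4, -0.6]
opening: 0.004
finger_force: 0.0
t 11.03 in bank mm [-125.3  270.5  229.7] F bank [ 1.  -0.7 -0.6] toolx ang -168.25 open 0.004200062226221879 tilt [-0.004  0.005 -1.   ]
200 x_b 0.0384 lean 0.419
201 x_b 0.0385 lean 0.418
201 x_b 0.0388 lean 0.421
```

View pics/c2.png

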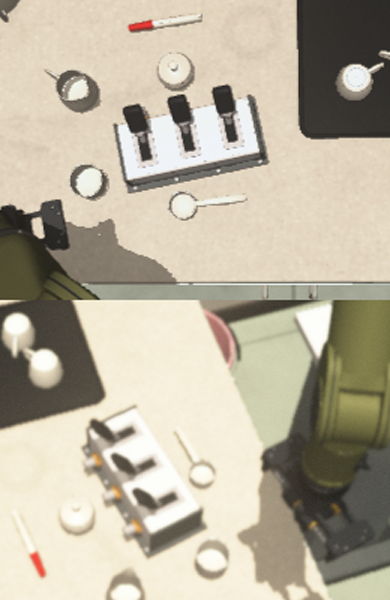

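All three levers lean away at the same angle (handles near (135,118), (180,108) and (223,98) in the crop). The bystanders look unmoved and the arm is clear.

```bash
python3 -c "
from plant import workorder
print(workorder.finish_job())"
```

```text
the job is handed in; nothing more can be done
None
```

All three levers were thrown onto their far stops in the order right, middle, left, the cups, pot, pitcher and scoop look unmoved in the last pictures, the arm is clear, and the job was handed in at about 11 s.

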